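# Slide a battery pack home under the charger's spring leaf

### The job

Put the blue battery pack on charge: set the closed fingertips on its black rubber grip, press down hard and slide it along its bay, under the steel spring leaf, until it is fully home against the contacts and the leaf has clicked down into the groove across the pack. Only press and push it, never lift it out of its bay; leave the red pack, the eye drops and the pen torch as they are, and do not bend the leaf by hand.

Things in the scene. Friction and masses are not known exactly. Their poses are not given: they have to be found in the camera images.
- charger: White two-bay battery charger, 176 x 122 mm, fixed, at any place and yaw. Origin: centre at table level; +x runs along the bays to the contacts (packs slide home that way). Bay centre lines y = +30 (left) and -30 mm. Bays 46 mm wide, from end wall x = -79 to head x = +33 mm; slippery floor 22 mm, walls 40 mm above the table (level with the packs). Head to x = 85 mm, up to 51 mm high.
- home_left (a point): On the floor of the left (+y) bay: where a pack's origin lies when fully home, (-10, 30, 22) mm in the charger's frame, axes as the charger's. Sprung brass contacts stand 4 mm out of the head there and push a pack back with up to 2.5 N until the leaf has clicked into its groove, which leaves 1 mm of play each way.
- home_right (a point): The same for the right (-y) bay, (-10, -30, 22) mm in the charger's frame.
- blue_pack: Blue battery pack, 84 x 44 x 18 mm, about 0.18 kg, loose and flat in either bay, 23 to 27 mm short of home, its tail at the end wall (no room for a finger behind it), ramped nose (+x) to the contacts. Origin: centre of the underside; axes as the charger's. A cross groove, 12 mm wide, 4 mm deep, centred at x = +25 mm, takes the leaf's end at home; the leaf's lip then reaches x = +14 mm.
- blue_pack_grip (a point): Middle of the black ribbed rubber grip on the blue pack's top, (-13, 0, 19) mm on the pack, 41 mm above the table. The grip is 46 mm along x, 34 mm along y, 1 mm proud. With about 12 to 20 N down on it the pack goes with the finger; pressed lightly, the finger slips. A finger at its middle stays clear of the leaf.
- red_pack: Red battery pack of the same shape, lying short of home in the other bay. It is worn out and stays as it lies. Origin: centre of the underside.
- leaf_left (a joint): Steel spring leaf over the left (+y) bay, 18 mm wide, rooted on the head; rolled end at x = 16 mm, upturned lip to x = 4 mm, 51 mm above the table (charger's frame). Rad: 0 at rest, the rolled end 3 mm below a pack's top; about 0.065 with a pack's top under it; 0 again once dropped into the groove. It bears on the pack with 5 to 7 N.
- leaf_right (a joint): The same over the right (-y) bay.
- eye_drops: White dropper bottle with a green cap, 26 mm across, 62 mm tall, standing on the table beside the charger. Origin: centre of its foot.
- pen_torch: Silver pen torch with a black head, 120 x 14 x 14 mm, lying on the table on the other side of the charger. Origin: under its middle.

How it is judged:
By the outcome, as a careful person would: the job done as asked, in the order asked, and still so for the second after the job is handed in, with the robot touching nothing.
It also fails if it takes over 48 s, if anything falls off the work surface, if the arm or the gripper's body presses on something with over 40 N, if the wrist force passes 120 N, or if a joint passes its speed limit or range.

### The arm

A 6-joint arm with a two-finger parallel gripper is mounted at the origin on the work surface. World frame = base frame: x ahead of the robot, y to its left, z up, the work surface at z = 0. Lengths are in mm, angles in rad, forces in N, time in s.
With the tool pointing down it reaches from about 375 to 925 mm from the base axis. Payload 5.7 kg.
Tool frame: the origin (TCP) lies at the very end of the fingers, on their centre line; the grasp point (between the pads) lies 19 mm behind it; z points along the fingers, y is the direction in which the jaws open and shut (so a half turn about z gives the same grasp; the last joint's range is limited). The gripper opens to 85 mm and grips with 20 to 120 N. Pads are 22 mm wide; open, the fingers measure 114 mm over their backs; the gripper's body (76 mm by 85 mm) begins 54 mm behind the grasp point. The pads swing forward as they close: fully open they stand 13 mm farther back than shut.
Start: joints at [1.101, 0.359, 1.51, -0, 1.272, -0.115], TCP at [208.433, 562.6, 231.267] pointing down, gripper open.
Joint ranges: [-2.97, 2.97], [-1.01, 2.36], [0.21, 2.38], [-0.96, 4.11], [0.2, 2.71], [-2.98, 2.98]. Speed limits (rad/s): [2.39, 2.39, 3.14, 3.14, 3.14, 3.14].

### API

Orientations are given as a rotation vector (axis times angle).
In Python, from workcell import * gives the robot as it stands.
- The arm moves only by the tool drive_tool, never from a script. Its argument "increments" is a list of rows, each a list of 7 numbers: the closure, from -1 (fully open) to 1 (shut), so that 0 is half open, then the shift along the tool's x, y, z in m, then the turn, a rotation vector about the tool's x, y, z in degrees. A call has exactly 5 rows; each row shifts and turns the commanded pose from where the row before left it, along the tool's axes as they then stand; what a row does not reach is not made up. A row lasts 1/12 s, in which the tool goes at most 41.7 mm and 7.16 degrees, less where a joint would pass 70% of its speed; a pose out of reach is approached as far as the arm can. A call is refused whole if a number of a shift passes 0.0417 or a number of a turn 7.16, either way. A call with a gripper value outside its range is refused whole. The fingers move at their own pace and stop on an object; "newtons" is the grip in N (left out, the last holds). Time passes only in rows, so rows that do not move let the fingers close, or fill a call up. It gives the time, the measured TCP pose, the force and the opening at its end, in the units of the state.
- state(): the state, without advancing time (a new reading comes with each control period).
- snapshot(name): name is "scene" or "top" or "wrist"; returns a dict with "frame" (400x640x3 uint8, red, green, blue), "z_map" (400x640 float32, mm along the optical axis (not along the pixel's ray), 0 where there is no reading), "fx", "fy", "cx", "cy" (pixels), "R" (3x3) and "t" (3): a world point X has camera coordinates R X + t; the wrist camera has in their place "hand_eye" (4x4, takes a point from camera to tool coordinates, whose origin is the TCP and whose axes are the flange's). Camera axes: x right, y down, z forward; pixel columns grow to the right and rows downward; lengths in mm; the calibration is good to about 2 mm. The wrist camera is an equidistant fisheye: a pixel r from the principal point sees the ray r / f radians off the axis. A picture is of the moment at which its call begins: read the wrist's pose just before it.
- sign_off(): hands the job in, once; it reports no verdict.
The state is a dict: "time_s": time; "qpos": joint angles; "qd": joint speeds; "joint_efforts": joint torques, N m; "eef_pos": TCP position; "tcp_rot": TCP orientation; "force": force on the tool from outside, world axes, zero at the start; "torque": the same for the moment, N m; "opening": finger opening in mm.
Only numpy, scipy, OpenCV 4.12 (cv2) and the standard library are available. Lean on these libraries where they do the work, as an engineer would, in place of code of your own. Each camera call takes 0.05 s, during which the arm holds its last target. There are 200 camera calls.

## Working session

There is one attempt and no reset: what is moved stays moved. The work goes in short steps, Python scripts to look and compute and a tool call to move; the robot and the scene stay as the last step left them, time stands still between calls to the robot, and variables do not carry over. Pictures are saved under pics/ and viewed, about 8 in all and at most 12, crops included, and the job is handed in when it is done.

Besides the shell and the picture viewer there is one more tool, called after "Request:" in YAML: its name, and indented under it one key for each argument. drive_tool: Moves the arm, as the interface text tells. Its arguments: {"type":"object","properties":{"increments":{"type":"array"},"newtons":{"type":"number"}},"required":["increments"]}

```bash
mkdir -p pics
cat > h.py <<'E'
import numpy as np, cv2
from workcell import *
from scipy.spatial.transform import Rotation as Ro
def px2plane(s,u,v,z):
    d=np.array([(u-s['cx'])/s['fx'],(v-s['cy'])/s['fy'],1.]);R=np.array(s['R']);t=np.array(s['t'])
    c=-R.T@t;d=R.T@d
    return c+d*(z-c[2])/d[2]
def px2depth(s,u,v):
    z=s['z_map'][int(v),int(u)]
    return np.array(s['R']).T@(z*np.array([(u-s['cx'])/s['fx'],(v-s['cy'])/s['fy'],1.])-np.array(s['t']))
E
python3 - <<'E'
from h import *
import pickle
print(state())
for n in ("top","scene"):
    s=snapshot(n);pickle.dump(s,open(n+'.pkl','wb'));cv2.imwrite(f'pics/{n}.png',s['frame'][:,:,::-1])
    print(n,s['fx'],s['cx'],s['cy'],np.round(-np.array(s['R']).T@np.array(s['t'])))
E
```

```text
{'time_s': 0.0, 'qpos': array([ 1.10089171e+00,  3.59523579e-01,  1.51145955e+00,  7.19639783e-09,
        1.27250669e+00, -1.15083261e-01]), 'qd': array([-0.00116895, -0.00063632, -0.00161431, -0.00017998, -0.00102641,
       -0.00071651]), 'joint_efforts': array([ 2.73706311e-03, -5.27601314e+01, -2.78632432e+01,  1.67113553e-04,
        1.26422447e-02, -1.85263150e-05]), 'eef_pos': array([208.13312699, 561.99908834, 230.43221916]), 'tcp_rot': array([-5.54336185e-01, -3.09174236e+00,  2.85298521e-03]), 'force': array([-0.2960309 , -0.19983901,  0.56300572]), 'torque': array([-0.02944612, -0.01954905,  0.03042605]), 'opening': 85.6835981384976}
top 373.82108094645105 320.77297456387157 200.25418624824496 [444.  54. 688.]
scene 387.2923919169332 317.83244881198647 194.6318992757793 [861. 604. 505.]
```

View pics/top.png

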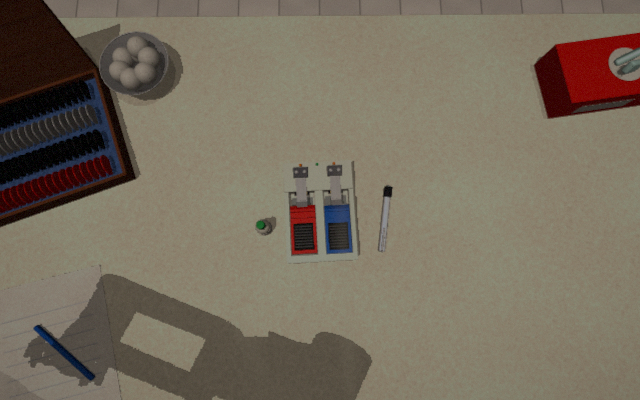

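View pics/scene.png

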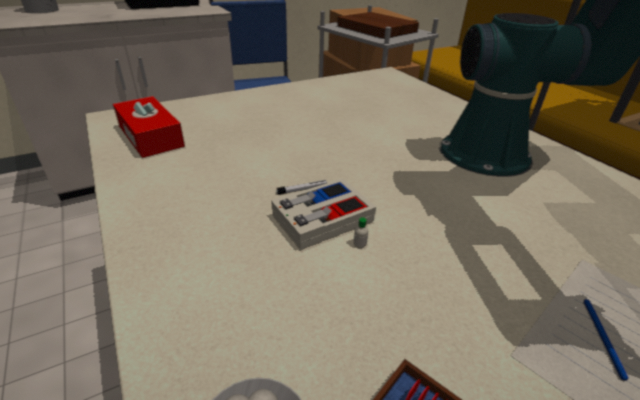

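Top view: charger at about (320,212), head towards the top of the image. Blue pack is at (339,229) with its black grip at (339,236), red at (303,230), drops at (263,227) and torch at (385,218). The scene view shows the same layout, with blue at (335,195).

Run:
```python
from h import *
import pickle
S={n:pickle.load(open(n+'.pkl','rb')) for n in("top","scene")}
roi={'top':(285,195,360,265),'scene':(280,175,380,235)}
G={}
for n,s in S.items():
    x0,y0,x1,y1=roi[n]
    hsv=cv2.cvtColor(s['frame'],cv2.COLOR_RGB2HSV);f=s['frame'].astype(int)
    m0=np.zeros((400,640),np.uint8);m0[y0:y1,x0:x1]=1
    for c,m in (('blue',(hsv[...,0]>95)&(hsv[...,0]<130)&(hsv[...,1]>130)&(f[...,2]>50)),('red',((hsv[...,0]<8)|(hsv[...,0]>172))&(hsv[...,1]>150)&(f[...,0]>60))):
        m=(m.astype(np.uint8)*m0)
        hull=cv2.convexHull(cv2.findNonZero(m));hm=cv2.fillConvexPoly(np.zeros_like(m0),hull,1)
        r=cv2.minAreaRect(hull);print(n,c,m.sum(),r)
        g=((f.max(2)<65)&(hm>0)&(m==0)).astype(np.uint8)
        k,l,st,ce=cv2.connectedComponentsWithStats(g);i=1+np.argmax(st[1:,4]);G[n,c]=ce[i]
        print('  grip',st[i],ce[i],'plane41',px2plane(s,*ce[i],41).round(1),'depth',px2depth(s,*ce[i]).round(1))
        if n=='top': 
            b=np.array([px2plane(s,*p,40)[:2] for p in cv2.boxPoints(r)]);print(b.round(1).tolist())
    
def ray(s,p):
    R=np.array(s['R']);d=R.T@np.array([(p[0]-s['cx'])/s['fx'],(p[1]-s['cy'])/s['fy'],1]);return -R.T@np.array(s['t']),d/np.linalg.norm(d)
for c in('blue','red'):
    A=np.zeros((3,3));b=np.zeros(3)
    for n in S:
        o,d=ray(S[n],G[n,c]);P=np.eye(3)-np.outer(d,d);A+=P;b+=P@o
    print(c,'triangulated',np.linalg.solve(A,b).round(1))
# charger yaw: white/wall from top depth
s=S['top'];v,u=np.mgrid[140:280,270:375];P=np.array([px2depth(s,a,b) for a,b in zip(u.ravel(),v.ravel())])
m=((P[:,2]>30)&(P[:,2]<70)).reshape(u.shape).astype(np.uint8)
k,l,st,ce=cv2.connectedComponentsWithStats(m);i=1+np.argmax(st[1:,4])
q=P[(l==i).ravel()][:,:2].astype(np.float32);print('charger',cv2.minAreaRect(q))
```

```text
top blue 615 ((337.668212890625, 228.5221405029297), (46.76285934448242, 24.944625854492188), 86.18592071533203)
  grip [328 222  21  28 507] [338.24852071 235.53648915] plane41 [493.3  24.5  41. ] depth [493.2  24.5  41.1]
[[545.2, 49.2], [547.8, 5.5], [466.6, 1.8], [464.1, 44.6]]
top red 707 ((303.0693359375, 229.1637725830078), (47.875125885009766, 25.269739151000977), 87.61405944824219)
  grip [294 223  20  27 487] [303.41889117 236.05954825] plane41 [492.8  84.7  41. ] depth [492.8  84.7  40.9]
[[546.1, 109.3], [547.6, 65.0], [464.4, 61.9], [462.9, 105.2]]
scene blue 200 ((329.54998779296875, 191.6500244140625), (11.70042610168457, 37.31486892700195), 71.56504821777344)
  grip [323 184  23  12 168] [333.86904762 189.83928571] plane41 [495.2  24.1  41. ] depth [494.2  22.5  39.7]
scene red 302 ((343.98919677734375, 206.97061157226562), (14.333512306213379, 41.99906921386719), 69.86369323730469)
  grip [338 199  24  13 181] [349.19337017 204.78453039] plane41 [494.5  84.4  41. ] depth [494.1  83.8  40.5]
blue triangulated [494.   23.9  40.4]
red triangulated [493.5  84.2  40.4]
charger ((537.9274291992188, 57.40730285644531), (176.63926696777344, 121.98200225830078), 2.8022868633270264)
```

Blue pack lies in the right (-y) bay. Charger centre is about (538,57) with yaw about 2.7°, and the grip is about (494,24), height 40–41. First I turn the wrist to line up with the charger and close the fingers.

Request:
drive_tool:
  increments:
    - [1,0,0,0,0,0,-5.75]
    - [1,0,0,0,0,0,-5.75]
    - [1,0,0,0,0,0,-5.75]
    - [1,0,0,0,0,0,-5.75]
    - [1,0,0,0,0,0,0]
  newtons: 60

```text
time_s: 0.52
eef_pos: [208.3, 562.3, 230.8]
tcp_rot: [0.079, -3.14, 0.002]
force: [-0.4, 0.3, -0.1]
opening: 25.4
```

```bash
cat > togo.py <<'E'
from h import *
import sys
s=state();R=Ro.from_rotvec(s['tcp_rot']);p=np.array(s['eef_pos'])
t=np.array([float(a) for a in sys.argv[1:4]])
print('t',s['time_s'],'tcp',p.round(1),'togo tool mm',R.inv().apply(t-p).round(1),'force',np.round(s['force'],1),'open',round(s['opening'],1))
M=R.as_matrix();y=np.degrees(np.arctan2(M[1,0],M[0,0]));print('toolx yaw',y.round(2),'tool z',M[:,2].round(3),'j6',s['qpos'][5])
E
python3 togo.py 493.7 24.3 100
```

```text
t 0.5167 tcp [208.3 562.3 230.8] togo tool mm [-258.2 -551.5  131.2] force [-0.4  0.3 -0.1] open 25.4
toolx yaw -177.13 tool z [-0.    -0.001 -1.   ] j6 -0.5200103359555149
```

Request:
drive_tool:
  increments:
    - [1,-0.013,-0.0275,0.005,0,0,0]
    - [1,-0.013,-0.0275,0.005,0,0,0]
    - [1,-0.013,-0.0275,0.005,0,0,0]
    - [1,-0.013,-0.0275,0.005,0,0,0]
    - [1,-0.013,-0.0275,0.005,0,0,0]

```text
time_s: 0.93
eef_pos: [280.0, 426.9, 205.9]
tcp_rot: [0.069, -3.141, 0.001]
force: [0.6, 0.2, -0.8]
opening: -0.2
```

Request:
drive_tool:
  increments:
    - [1,-0.013,-0.0275,0.005,0,0,0]
    - [1,-0.013,-0.0275,0.005,0,0,0]
    - [1,-0.013,-0.0275,0.005,0,0,0]
    - [1,-0.013,-0.0275,0.005,0,0,0]
    - [1,-0.013,-0.0275,0.005,0,0,0]

```text
time_s: 1.35
eef_pos: [351.4, 292.5, 181.0]
tcp_rot: [0.068, -3.141, 0.0]
force: [0.4, 0.6, -0.1]
opening: 0.0
```

Request:
drive_tool:
  increments:
    - [1,-0.013,-0.0275,0.005,0,0,0]
    - [1,-0.013,-0.0275,0.005,0,0,0]
    - [1,-0.013,-0.0275,0.005,0,0,0]
    - [1,-0.013,-0.0275,0.005,0,0,0]
    - [1,-0.013,-0.0275,0.005,0,0,0]

```text
time_s: 1.77
eef_pos: [422.8, 158.2, 156.1]
tcp_rot: [0.068, -3.141, 0.0]
force: [0.5, 0.6, 0.1]
opening: -0.1
```

```bash
python3 togo.py 493.7 24.3 100
```

```text
t 1.7667 tcp [422.8 158.2 156.1] togo tool mm [ -65.1 -136.8   56.1] force [0.5 0.6 0.1] open -0.1
toolx yaw -177.53 tool z [-0. -0. -1.] j6 -1.4090056985118296
```

Request:
drive_tool:
  increments:
    - [1,-0.013,-0.0275,0.01,0,0,0]
    - [1,-0.013,-0.0275,0.01,0,0,0]
    - [1,-0.013,-0.0275,0.01,0,0,0]
    - [1,-0.013,-0.0275,0.01,0,0,0]
    - [1,-0.013,-0.027,0.01,0,0,0]

```text
time_s: 2.18
eef_pos: [494.2, 24.3, 105.8]
tcp_rot: [0.067, -3.141, 0.0]
force: [0.9, 1.0, -0.9]
opening: 0.1
```

Request:
drive_tool:
  increments:
    - [1,0,0,0,0,0,0]
    - [1,0,0,0,0,0,0]
    - [1,0,0,0,0,0,0]
    - [1,0,0,0,0,0,0]
    - [1,0,0,0,0,0,0]

```text
time_s: 2.6
eef_pos: [493.2, 26.8, 106.7]
tcp_rot: [-0.074, 3.141, 0.0]
force: [0.4, 0.4, 0.1]
opening: -0.2
```

```bash
python3 togo.py 493.7 24.3 41
cat > wr.py <<'E'
from h import *
import sys,pickle
st=state();s=snapshot("wrist");pickle.dump((st,s),open(f'w{sys.argv[1]}.pkl','wb'))
cv2.imwrite(f'pics/w{sys.argv[1]}.png',s['frame'][:,:,::-1])
H=np.array(s['hand_eye']);print(H.round(3).tolist(),s['fx'],s['cx'],s['cy'])
E
python3 wr.py 1
```

```text
t 2.6 tcp [493.2  26.8 106.7] togo tool mm [-0.4 -2.5 65.7] force [0.4 0.4 0.1] open -0.2
toolx yaw -177.29 tool z [ 0.  0. -1.] j6 -1.7038283841814452
[[0.001, -0.951, -0.309, 77.599], [1.0, 0.001, 0.0, 0.529], [0.0, -0.309, 0.951, -142.143], [0.0, 0.0, 0.0, 1.0]] 309.70691628693146 320.9242477160901 199.51560425890668
```

View pics/w1.png

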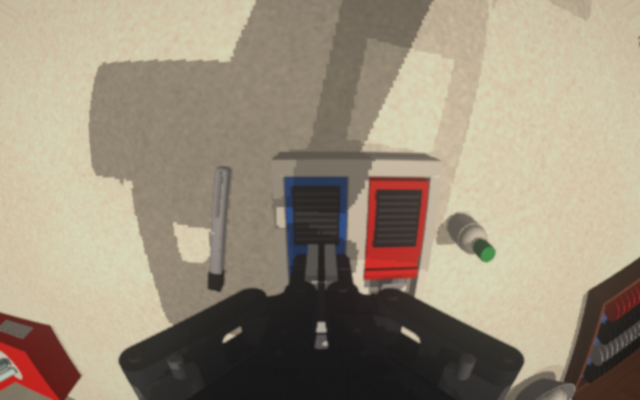

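Wrist view: fingers end at about (321,245), just over the blue pack; the grip shows at about (293–340, 185–245), partly hidden by the fingers. Checking the grip's edges by rays.

```bash
cat >> h.py <<'E'
def wray(st,s,u,v,z):
    du,dv=u-s['cx'],v-s['cy'];r=np.hypot(du,dv);th=r/s['fx']
    d=np.array([np.sin(th)*du/r,np.sin(th)*dv/r,np.cos(th)]);H=np.array(s['hand_eye']);R=Ro.from_rotvec(st['tcp_rot'])
    o=R.apply(H[:3,3])+np.array(st['eef_pos']);w=R.apply(H[:3,:3]@d);return o+w*(z-o[2])/w[2]
E
python3 - <<'E'
from h import *
import pickle
st,s=pickle.load(open('w1.pkl','rb'))
f=s['frame'].astype(int);hsv=cv2.cvtColor(s['frame'],cv2.COLOR_RGB2HSV)
b=(hsv[...,0]>95)&(hsv[...,0]<130)&(hsv[...,1]>130)
for r in (190,200,210,220,230):
    c=np.where(b[r,270:360])[0]+270; k=np.where((f[r].max(1)<75)&~b[r]&(np.arange(640)>c[0])&(np.arange(640)<c[-1]))[0]
    print(r,'blue',c[0],c[-1],'dark',k[0],k[-1],wray(st,s,c[0],r,40).round(1),wray(st,s,c[-1],r,40).round(1),'mid',wray(st,s,(k[0]+k[-1])/2,r,41).round(1))
c=np.where((f[:,:,:].max(2)<75)&~b)
for u in(298,305,312): 
    q=np.where((f[170:280,u].max(1)<75)&~b[170:280,u])[0]+170;print(u,q[0],q[-1],wray(st,s,u,q[0],41).round(1),wray(st,s,u,q[-1],41).round(1))
E
```

```text
Traceback (most recent call last):
IndexError: index 0 is out of bounds for axis 0 with size 0
```

Run:
```python
from h import *
import pickle
st,s=pickle.load(open('w1.pkl','rb'))
for n,u,v,z in [('tail mid',316,178,40),('grip tail L',294,185,41),('grip tail R',340,185,41),('grip front L',293,244,41),('pack L',286,210,40),('pack R',347,210,40),('red grip tailL',377,191,41),('red grip frontR',418,248,41)]: print(n,wray(st,s,u,v,z).round(1))
```

```text
tail mid [467.9  22.8  40. ]
grip tail L [473.4   7.7  41. ]
grip tail R [471.8  39.7  41. ]
grip front L [519.    7.8  41. ]
pack L [492.5   2.2  40. ]
pack R [490.4  46.   40. ]
red grip tailL [474.8  66.2  41. ]
red grip frontR [519.  104.2  41. ]
```

All agree: grip middle about (494.5,24.3). Descending to just above it.

Request:
drive_tool:
  increments:
    - [1,-0.001,-0.001,0.015,0,0,0]
    - [1,0,-0.001,0.015,0,0,0]
    - [1,0,-0.0005,0.015,0,0,0]
    - [1,0,0,0.01,0,0,0]
    - [1,0,0,0.004,0,0,0]

```text
time_s: 3.07
eef_pos: [493.8, 24.0, 46.3]
tcp_rot: [0.074, -3.139, -0.0]
force: [-1.0, -0.1, -0.2]
opening: 0.3
```

Request:
drive_tool:
  increments:
    - [1,0,0,0,0,0,0]
    - [1,0,0,0,0,0,0]
    - [1,0,0,0.001,0,0,0]
    - [1,0,0,0,0,0,0]
    - [1,0,0,0,0,0,0]

```text
time_s: 3.48
eef_pos: [495.3, 23.3, 46.8]
tcp_rot: [-0.073, 3.14, -0.0]
force: [-0.6, -0.2, -0.7]
opening: -0.0
```

```bash
python3 togo.py 494.5 24.3 41
```

```text
t 3.4833 tcp [495.3  23.3  46.8] togo tool mm [0.8 1.  5.8] force [-0.6 -0.2 -0.7] open -0.0
toolx yaw -177.33 tool z [ 0.001 -0.    -1.   ] j6 -1.7095703695713418
```

Request:
drive_tool:
  increments:
    - [1,0,0.0005,0.001,0,0,0]
    - [1,0,0,0.001,0,0,0]
    - [1,0,0,0.001,0,0,0]
    - [1,0,0,0.001,0,0,0]
    - [1,0,0,0,0,0,0]

```text
time_s: 3.9
eef_pos: [494.7, 23.8, 42.1]
tcp_rot: [0.073, -3.14, 0.0]
force: [-0.1, -0.7, 0.4]
opening: 0.1
```

Request:
drive_tool:
  increments:
    - [1,0,0,0.0005,0,0,0]
    - [1,0,0,0.0005,0,0,0]
    - [1,0,0,0.0005,0,0,0]
    - [1,0,0,0,0,0,0]
    - [1,0,0,0,0,0,0]

```text
time_s: 4.32
eef_pos: [494.9, 23.8, 41.1]
tcp_rot: [-0.073, 3.141, -0.0]
force: [-0.6, 0.3, 5.0]
opening: 0.1
```

Contact at 5 N. Pressing to about 16 N.

Request:
drive_tool:
  increments:
    - [1,0,0,0.0005,0,0,0]
    - [1,0,0,0.0005,0,0,0]
    - [1,0,0,0,0,0,0]
    - [1,0,0,0,0,0,0]
    - [1,0,0,0,0,0,0]

```text
time_s: 4.73
eef_pos: [495.2, 23.8, 41.0]
tcp_rot: [-0.073, 3.14, -0.0]
force: [-2.5, 0.2, 16.7]
opening: 0.1
```

Request:
drive_tool:
  increments:
    - [1,-0.001,0,0,0,0,0]
    - [1,-0.002,0,0,0,0,0]
    - [1,-0.002,0,0,0,0,0]
    - [1,-0.001,0,0,0,0,0]
    - [1,0,0,0,0,0,0]

```text
time_s: 5.15
eef_pos: [501.7, 24.0, 41.0]
tcp_rot: [-0.073, 3.139, -0.001]
force: [-2.9, -0.4, 15.0]
opening: -0.0
```

Request:
drive_tool:
  increments:
    - [1,-0.001,0,0.0003,0,0,0]
    - [1,-0.001,0,0,0,0,0]
    - [1,-0.001,0,0,0,0,0]
    - [1,-0.001,0,0,0,0,0]
    - [1,-0.001,0,0,0,0,0]

```text
time_s: 5.57
eef_pos: [506.1, 24.3, 41.0]
tcp_rot: [-0.073, 3.14, -0.001]
force: [-6.3, -0.8, 23.0]
opening: 0.4
```

Request:
drive_tool:
  increments:
    - [1,-0.001,0,0,0,0,0]
    - [1,-0.001,0,0,0,0,0]
    - [1,-0.001,0,0,0,0,0]
    - [1,-0.001,0,0,0,0,0]
    - [1,0,0,0,0,0,0]

```text
time_s: 5.98
eef_pos: [507.0, 24.5, 40.9]
tcp_rot: [0.074, -3.136, 0.0]
force: [-10.1, -1.6, 27.9]
opening: 0.2
```

```bash
cat > look.py <<'E'
from h import *
import sys,pickle
n=sys.argv[1];st=state();w=snapshot("wrist");s=snapshot("top");c=snapshot("scene")
pickle.dump((st,w,s,c),open(f'l{n}.pkl','wb'))
a=cv2.resize(s['frame'][150:270,270:370,::-1],(500,600),interpolation=cv2.INTER_CUBIC)
b=cv2.resize(c['frame'][165:250,265:385,::-1],(300,212),interpolation=cv2.INTER_CUBIC)
d=cv2.resize(w['frame'][140:310,250:450,::-1],(300,255),interpolation=cv2.INTER_CUBIC)
o=np.zeros((600,800,3),np.uint8);o[:,:500]=a;o[:212,500:]=b;o[220:475,500:]=d;cv2.imwrite(f'pics/l{n}.png',o)
R=Ro.from_rotvec(st['tcp_rot']);print(st['time_s'],st['eef_pos'],st['force'])
E
python3 look.py 1
```

```text
5.9833 [506.97177222  24.48117021  40.93648561] [-10.10964951  -1.61501137  27.9009804 ]
```

View pics/l1.png

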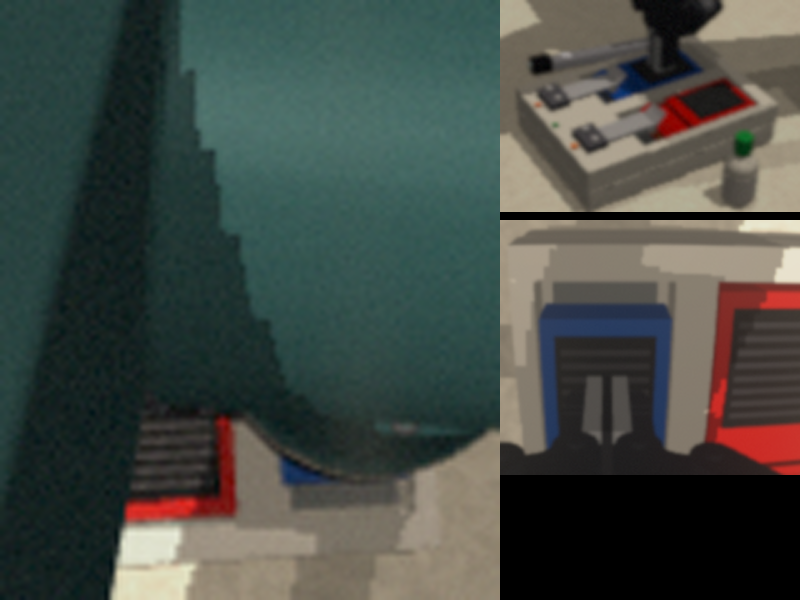

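Pack has followed about 12 mm: the tail gap shows at (605,292) in the montage, and the nose is meeting the leaf. I ease the press slightly and keep pushing.

Request:
drive_tool:
  increments:
    - [1,-0.001,0,-0.0004,0,0,0]
    - [1,-0.001,0,0,0,0,0]
    - [1,-0.001,0,0,0,0,0]
    - [1,0,0,0,0,0,0]
    - [1,0,0,0,0,0,0]

```text
time_s: 6.55
eef_pos: [509.2, 24.8, 40.9]
tcp_rot: [0.074, -3.135, -0.0]
force: [-10.8, 0.1, 26.3]
opening: 0.2
```

Request:
drive_tool:
  increments:
    - [1,-0.001,0,-0.0002,0,0,0]
    - [1,-0.001,0,-0.0002,0,0,0]
    - [1,-0.001,0,0,0,0,0]
    - [1,0,0,0,0,0,0]
    - [1,0,0,0,0,0,0]

```text
time_s: 6.97
eef_pos: [514.4, 24.9, 41.0]
tcp_rot: [0.073, -3.138, -0.0]
force: [-5.9, 0.8, 14.4]
opening: 0.4
```

Run:
```python
from h import *
import pickle
st,w,_,_=pickle.load(open('l1.pkl','rb'))
st2=state();w2=snapshot('wrist');pickle.dump((st2,w2),open('w2.pkl','wb'))
def tail(st,w):  # blue tail edge: column scan at pack's sides / middle
    f=w['frame'].astype(int);o=[]
    for u in range(300,345,3):
        c=f[150:240,u];b=np.where((c[:,2]-c[:,0]>25)&(c[:,2]-c[:,1]>15))[0]
        if len(b): o.append(np.r_[wray(st,w,u,b[0]+150,40)[:2],b[0]+150,b[-1]+150])
    return np.median(o,0) if o else None
for a in((st,w),(st2,w2)): print(a[0]['eef_pos'].round(1),a[0]['force'].round(1),tail(*a))
```

```text
[507.   24.5  40.9] [-10.1  -1.6  27.9] [474.60628752  23.55454216 197.         217.        ]
[514.4  24.9  41. ] [-5.9  0.8 14.4] [482.00380009  23.99357154 197.         217.        ]
```

Pack moves exactly with the finger. Now past the ramp; a few mm to go.

Request:
drive_tool:
  increments:
    - [1,-0.001,0,0.0003,0,0,0]
    - [1,-0.001,0,0,0,0,0]
    - [1,-0.001,0,0,0,0,0]
    - [1,0,0,0,0,0,0]
    - [1,0,0,0,0,0,0]

```text
time_s: 7.43
eef_pos: [519.8, 24.9, 41.0]
tcp_rot: [-0.073, 3.139, -0.0]
force: [-1.3, 0.2, 11.6]
opening: 0.1
```

Force dropped as if the leaf clicked in. I press on 2 mm more to confirm it is stopped.

Request:
drive_tool:
  increments:
    - [1,-0.001,0,0.0004,0,0,0]
    - [1,-0.001,0,0,0,0,0]
    - [1,0,0,0,0,0,0]
    - [1,0,0,0,0,0,0]
    - [1,0,0,0,0,0,0]

```text
time_s: 7.85
eef_pos: [520.6, 25.0, 41.0]
tcp_rot: [-0.074, 3.141, -0.0]
force: [-4.3, -0.2, 19.2]
opening: -0.1
```

```bash
python3 look.py 2
```

```text
7.85 [520.61746765  25.04505498  41.00083609] [-4.28691943 -0.22090942 19.19922047]
```

View pics/l2.png

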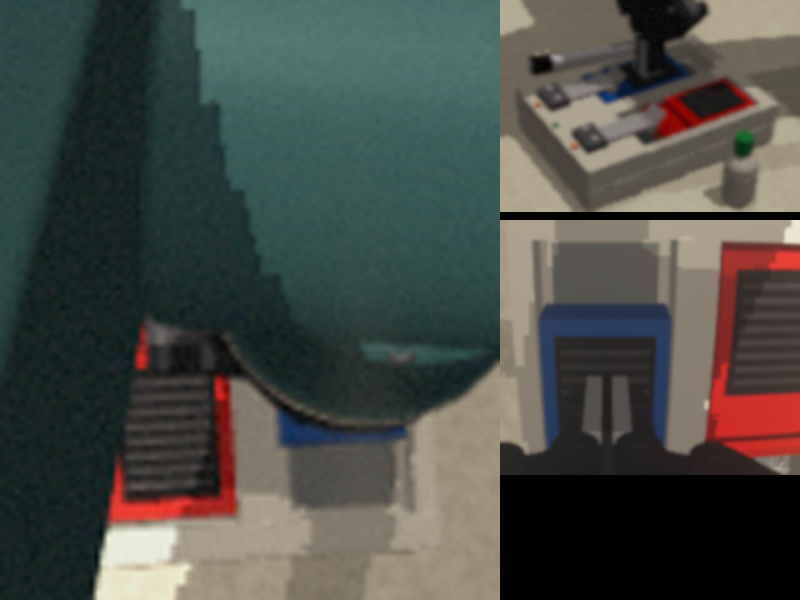

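Tail gap has grown with the pack (wrist inset (605,272)). One more push to prove the stop.

Request:
drive_tool:
  increments:
    - [1,-0.001,0,0,0,0,0]
    - [1,-0.001,0,0,0,0,0]
    - [1,0,0,0,0,0,0]
    - [1,0,0,0,0,0,0]
    - [1,0,0,0,0,0,0]

```text
time_s: 8.42
eef_pos: [522.1, 25.1, 41.0]
tcp_rot: [0.074, -3.14, 0.0]
force: [-6.0, 0.6, 20.2]
opening: -0.1
```

Request:
drive_tool:
  increments:
    - [1,-0.001,0,0,0,0,0]
    - [1,-0.001,0,0,0,0,0]
    - [1,0,0,0,0,0,0]
    - [1,0,0,0,0,0,0]
    - [1,0,0,0,0,0,0]

```text
time_s: 8.83
eef_pos: [522.2, 25.1, 41.0]
tcp_rot: [0.074, -3.137, 0.0]
force: [-9.1, -1.4, 25.9]
opening: -0.3
```

```bash
python3 look.py 3
python3 - <<'E'
from h import *
import pickle
def tail(st,w):
    f=w['frame'].astype(int);o=[]
    for u in range(300,345,3):
        c=f[150:240,u];b=np.where((c[:,2]-c[:,0]>25)&(c[:,2]-c[:,1]>15))[0]
        if len(b): o.append(np.r_[wray(st,w,u,b[0]+150,40)[:2],b[0]+150,b[-1]+150])
    return np.median(o,0).round(1)
for n in '123':
    st,w,s,c=pickle.load(open(f'l{n}.pkl','rb'));print(st['eef_pos'].round(1),tail(st,w))
    f=s['frame'].astype(int);o=[]
    for u in range(328,350,2):
        col=f[195:262,u];b=np.where((col[:,2]-col[:,0]>25)&(col[:,2]-col[:,1]>15))[0]
        if len(b): o.append(px2plane(s,u,b[-1]+195.5,40)[0])
    print('top tail x',np.median(o).round(1))
E
```

```text
8.8333 [522.20951787  25.1462517   40.96781526] [-9.08944311 -1.39410713 25.8527769 ]
[507.   24.5  40.9] [474.6  23.6 197.  217. ]
top tail x 474.6
[520.6  25.   41. ] [488.2  24.1 197.  217. ]
top tail x 489.8
[522.2  25.1  41. ] [489.8  24.2 197.  217. ]
top tail x 491.5
```

Stop found: finger still at 522.2 with force rising to 9 N and the pack not slipping. Now unload and lift straight off.

Request:
drive_tool:
  increments:
    - [1,0.001,0,0,0,0,0]
    - [1,0.001,0,-0.001,0,0,0]
    - [1,0,0,-0.002,0,0,0]
    - [1,0,0,-0.01,0,0,0]
    - [1,0,0,-0.02,0,0,0]

```text
time_s: 9.4
eef_pos: [521.2, 25.3, 71.5]
tcp_rot: [0.073, -3.136, -0.001]
force: [0.4, 0.6, 0.5]
opening: 0.1
```

Request:
drive_tool:
  increments:
    - [1,0,0,-0.03,0,0,0]
    - [1,0,0,-0.04,0,0,0]
    - [1,0,0,-0.04,0,0,0]
    - [1,0,0,-0.04,0,0,0]
    - [1,0,0.03,-0.02,0,0,0]

```text
time_s: 9.82
eef_pos: [524.5, 51.9, 248.2]
tcp_rot: [-0.068, 3.133, -0.005]
force: [1.3, 0.0, 0.6]
opening: 0.0
```

Request:
drive_tool:
  increments:
    - [1,0.01,0.035,0,0,0,0]
    - [1,0.01,0.035,0,0,0,0]
    - [1,0.01,0.035,0,0,0,0]
    - [1,0.01,0.035,0,0,0,0]
    - [1,0.01,0.035,0,0,0,0]

```text
time_s: 10.23
eef_pos: [462.6, 229.1, 243.3]
tcp_rot: [-0.073, 3.14, 0.0]
force: [0.5, 0.0, 0.3]
opening: 0.3
```

Request:
drive_tool:
  increments:
    - [1,0.01,0.035,0,0,0,0]
    - [1,0.01,0.035,0,0,0,0]
    - [1,0.01,0.035,0,0,0,0]
    - [1,0.01,0.035,0,0,0,0]
    - [1,0.01,0.035,0,0,0,0]

```text
time_s: 10.65
eef_pos: [404.3, 401.8, 243.1]
tcp_rot: [-0.074, 3.14, 0.0]
force: [0.3, -0.8, 0.7]
opening: 0.1
```

```bash
python3 look.py 4
python3 - <<'E'
from h import *
import pickle
s0=pickle.load(open('top.pkl','rb'));s=pickle.load(open('l4.pkl','rb'))[2]
for n,s in(('before',s0),('after',s)):
    for c,u0 in(('blue',328),('red',294)):
        f=s['frame'].astype(int);o=[];k=2 if c=='blue' else 0
        for u in range(u0,u0+20,2):
            col=f[195:262,u];b=np.where((col[:,k]-col[:,2-k]>25)&(col[:,k]-col[:,1]>15))[0]
            if len(b): o.append(px2plane(s,u,b[-1]+195.5,40)[0])
        print(n,c,'tail x',np.median(o).round(1))
    # leaf depth profiles: bay centre lines, charger frame -> world, height near rolled end
    a=np.radians(2.7);R=np.array(s['R']);t=np.array(s['t'])
    for y,nm in((-30,'right'),(30,'left')):
        L=[]
        for x in (4,8,12,16,20,25,30):
            X=np.array([538+x*np.cos(a)-y*np.sin(a),57.4+x*np.sin(a)+y*np.cos(a),45]);c=R@X+t
            u,v=s['fx']*c[0]/c[2]+s['cx'],s['fy']*c[1]/c[2]+s['cy'];L.append(px2depth(s,round(u),round(v))[2].round(1))
        print(n,nm,'leaf z',L)
E
```

```text
10.65 [404.29662363 401.80162012 243.12954719] [ 0.31882936 -0.76502762  0.67044632]
before blue tail x 464.2
before red tail x 462.9
before right leaf z [np.float64(39.1), np.float64(49.8), np.float64(47.2), np.float64(44.6), np.float64(45.3), np.float64(47.2), np.float64(45.9)]
before left leaf z [np.float64(39.7), np.float64(51.9), np.float64(49.5), np.float64(44.2), np.float64(46.7), np.float64(46.3), np.float64(45.4)]
after blue tail x 488.3
after red tail x 462.9
after right leaf z [np.float64(38.1), np.float64(52.8), np.float64(47.7), np.float64(46.6), np.float64(47.9), np.float64(44.4), np.float64(45.7)]
after left leaf z [np.float64(37.4), np.float64(51.0), np.float64(49.5), np.float64(43.3), np.float64(46.0), np.float64(45.2), np.float64(44.1)]
```

View pics/l4.png

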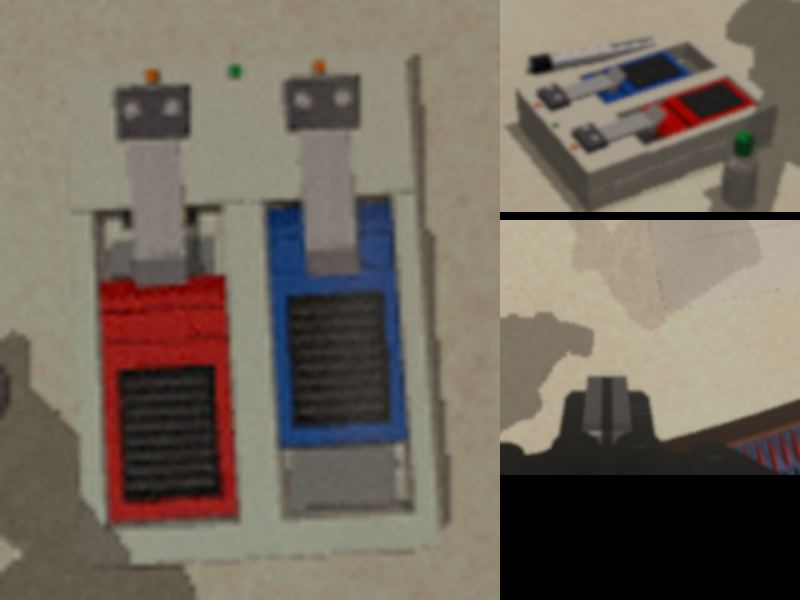

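The picture shows the blue pack's nose at the head (montage (330,205)), its groove under the leaf end, and red, drops and torch unmoved. Leaf heights are noisy per pixel, so I average over the area and over frames.

Run:
```python
from h import *
import pickle
s0=pickle.load(open('top.pkl','rb'));S=[snapshot('top') for _ in range(8)]
a=np.radians(2.7)
def prof(fr):
    s=fr[0];z=np.mean([f['z_map'] for f in fr],0)
    v,u=np.mgrid[145:275,280:365].astype(float)
    P=np.stack([(u-s['cx'])/s['fx'],(v-s['cy'])/s['fy'],np.ones_like(u)],-1)*z[145:275,280:365,None]
    X=(P-np.array(s['t']))@np.array(s['R'])
    d=X-[538,57.4,0];x=d[...,0]*np.cos(a)+d[...,1]*np.sin(a);y=-d[...,0]*np.sin(a)+d[...,1]*np.cos(a)
    for n,yc in(('right',-30),('left',30)):
        print(n,[(e,float(X[...,2][(abs(y-yc)<6)&(abs(x-e)<2)].mean().round(2))) for e in range(0,60,4)])
print('before');prof([s0]);print('after');prof(S)
f=np.mean([s['frame'] for s in S],0)
# blue tail & nose along pack centre columns with subpixel averaging
s=S[0]
for u in (330,334,338,342,346):
    c=f[185:262,u];b=c[:,2]-c[:,0];th=20;i=np.where(b>th)[0]
    j=i[-1];sub=j+(b[j]-th)/(b[j]-b[j+1]);k=i[0];X=px2plane(s,u,185+sub,40)-[538,57.4,0]
    Y=px2plane(s,u,185+k,40)-[538,57.4,0];print(u,'tail x charger',(X[0]*np.cos(a)+X[1]*np.sin(a)).round(1),'first blue',(Y[0]*np.cos(a)+Y[1]*np.sin(a)).round(1))
w=cv2.resize(np.uint8(f[155:270,280:365,::-1]),(444,600),interpolation=cv2.INTER_LANCZOS4)
cv2.imwrite('pics/fin.png',w)
```

```text
before
right [(0, 40.19), (4, 38.76), (8, 45.18), (12, 46.73), (16, 44.28), (20, 45.7), (24, 45.78), (28, 45.22), (32, 45.51), (36, 45.28), (40, 45.91), (44, 45.56), (48, 45.26), (52, 45.57), (56, 44.92)]
left [(0, 38.81), (4, 40.19), (8, 46.54), (12, 46.77), (16, 44.54), (20, 45.62), (24, 45.76), (28, 45.74), (32, 46.03), (36, 45.38), (40, 45.34), (44, 45.19), (48, 45.66), (52, 45.19), (56, 45.8)]
after
right [(0, 41.09), (4, 40.29), (8, 51.82), (12, 46.96), (16, 49.76), (20, 51.13), (24, 45.32), (28, 45.37), (32, 45.49), (36, 50.74), (40, 54.49), (44, 53.78), (48, 45.33), (52, 52.36), (56, 45.34)]
left [(0, 38.81), (4, 45.77), (8, 53.47), (12, 47.09), (16, 44.54), (20, 45.45), (24, 45.54), (28, 50.48), (32, 45.57), (36, 50.78), (40, 45.44), (44, 45.56), (48, 52.04), (52, 45.54), (56, 45.43)]
330 tail x charger -51.1 first blue 31.2
334 tail x charger -51.2 first blue 7.6
338 tail x charger -51.0 first blue 7.2
342 tail x charger -50.8 first blue 31.8
346 tail x charger -50.9 first blue 31.5
```

The readings without dropout spikes agree for both leaves: 45.3–45.5 vs 45.5–45.6 mm at x = 24–32, and 47.0 vs 47.1 at the end. The right leaf is therefore back down at rest. The pack's tail is at x = -51 (home -52 ± 1) and its nose at 31.5.

```bash
python3 -c "
from workcell import *
print(sign_off())"
```

```text
the job is handed in; nothing more can be done
None
```

The blue pack is home in the right-hand bay, with the leaf down in its groove, and I've handed the job in. I set the closed fingertips on its grip and slid it about 25 mm under the leaf until it stopped. I then unloaded the push and lifted straight off at about 9 s of robot time.

**Pressing force:** it was mostly 12–20 N. It rose to about 28 N at the leaf's ramp and 26 N at the stop, above your suggested range.

**Last checks, with the arm well clear:**
- **Pack position:** the tail is at x = -51 mm in the charger's frame (home is -52 ± 1) and the nose at about 31.5 mm.
- **Leaf:** its height matches the untouched left leaf and its own height before the push, so it has dropped into the groove. A leaf still riding on the pack would sit about 2–3 mm higher.
- **Other things:** the red pack's tail reads the same as before the push. The eye drops and pen torch look unmoved in the pictures.

**Readings that disagreed:**
- **Tail after release:** while held at the stop, the tail read about 3 mm further forward in the top view. The two pictures differ in shadow and occlusion, one pixel is about 1.7 mm, and there is play in the latch. The final eight-frame average is within tolerance.
- **Leaf heights:** some depth averages had noise spikes of 5–9 mm on both leaves, including near the right leaf's end. I relied on the spots without spikes.

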